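# Open the long fuse box on the workshop bench

## Robot

A 6-joint arm with a two-finger parallel gripper is mounted at the origin on the work surface. World frame = base frame: x ahead of the robot, y to its left, z up, the work surface at z = 0. Lengths are in m, angles in rad, forces in N, time in s.
With the tool pointing down it reaches from about 0.275 to 0.75 m from the base axis. Payload 10.2 kg.
Tool frame: the origin (TCP) lies at the very end of the fingers, on their centre line; the grasp point (between the pads) lies behind it (grasp_offset is the z of the grasp point in the tool frame, in m); z points along the fingers, x is the direction in which the jaws open and shut, and the axes are right-handed (so a half turn about z gives the same grasp; the last joint's range is limited). The gripper opens to 85 mm and grips with 20 to 120 N. Pads are 22 mm wide; open, the fingers measure 114 mm over their backs; the gripper's body (76 mm by 85 mm) begins 54 mm behind the grasp point. The pads swing forward as they close: fully open they stand 13 mm farther back than shut.
Start: joints at [-1.508, 0.313, 1.498, -0, 1.331, -0.223], TCP at [0.148, -0.504, 0.231] pointing down, gripper open.
Joint ranges: [-2.94, 2.94], [-0.97, 2.17], [0.19, 2.56], [-1.23, 4.37], [0.02, 3.11], [-2.88, 2.88]. Speed limits (rad/s): [2.39, 2.39, 3.01, 3.14, 3.14, 3.14].

## Interface

Orientations are given as a unit quaternion [x, y, z, w].
In Python, from cell import observe, camera, camera_model, finish_job, grasp_offset gives the robot as it stands.
- The arm moves only by the shell command python3 -m jog 'ROWS' [OPENING] [FORCE]. ROWS is a JSON object of lists of equal length, an entry for each row: "translation": the shift along the tool's x, y, z as a fraction of full scale, a list of three; "twist": the turn about the tool's z as a fraction of full scale. In form: {"translation": [[tx, ty, tz], ...], "twist": [twist, ...]}. A call has 1 to 5 rows; each row is the pose to reach, as a shift and turn from the pose commanded when the call began, along the tool's axes at that moment; what a row does not reach only later rows make up. Full scale, the value 1, is 0.25 m for a shift and 45 degrees for a turn. A row lasts 1/8 s, in which the tool goes at most 62.5 mm and 10.7 degrees, less where a joint would pass 70% of its speed; a pose out of reach is approached as far as the arm can. A call with a number of a shift or a turn outside -1 to 1 is refused whole. A call with a gripper value outside its range is refused whole. OPENING is the closure, from -1 (fully open) to 1 (shut), set as the call begins (- or left out, the last holds). The fingers move at their own pace and stop on an object; FORCE is the grip in N (left out, the last holds). Time passes only in rows, so rows that repeat a pose let the fingers close. It gives the time, the measured TCP pose, the force and the opening at its end, in the units of the state.
- observe(): the state, without advancing time (a new reading comes with each control period).
- camera(name): name is "scene" or "top"; returns (picture, depth): 480x640x3 uint8, blue, green, red; 480x640 float32, m along the optical axis (not along the pixel's ray), 0 where there is no reading.
- camera_model(name): a dict with "fx", "fy", "cx", "cy" (pixels), "xyz" and "rotation" of the camera in the world. Camera axes: x right, y down, z forward; pixel columns grow to the right and rows downward; lengths in m; the calibration is good to about 2 mm. A picture is of the moment at which its call begins. camera_model takes no time and is no camera call.
- finish_job(): hands the job in, once; it reports no verdict.
The state is a dict: "t": time; "qpos": joint angles; "joint_velocities": joint speeds; "tau": joint torques, N m; "tool_pos": TCP position; "eef_rot": TCP orientation; "wrist_force": force on the tool from outside, world axes, zero at the start; "ft_torque": the same for the moment, N m; "finger_gap": finger opening in m.
Only numpy, scipy, OpenCV 4.12 (cv2) and the standard library are available. Lean on these libraries where they do the work, as an engineer would, in place of code of your own. Each camera call takes 0.05 s, during which the arm holds its last target.

## Task

Open the long fuse box for a fuse check: lift its loose grey cover off the two pins and lay it gently, flat and handle up, in the shallow steel tray. Let go of it only when it is down in the tray, and leave the cover of the square box where it is.

Things in the scene. Friction and masses are not known exactly. Their poses are not given: they have to be found in the camera images.
- long_cover: Loose cover of the long box: flat grey plastic plate 150 x 90 x 5 mm (its x, y, z), about 0.13 kg, with an upright grip rib in the middle of its top, 70 mm long along the plate's x, 14 mm thick along y, rising 32 mm above the plate's top face. Origin: centre of the plate's underside, z up. It simply rests on the rim of the long box with its underside 50 mm above the bench; the box's two pins pass through two 14 mm holes in it at x = +60 and -60 mm. Nothing latches it.
- long_box: The long fuse box: open black plastic housing 150 x 90 mm (x, y), 50 mm high, fixed to the bench, fuses inside. Two upright steel pins 8 mm thick at x = +60 and -60 mm rise 14 mm above its rim, so 9 mm above the seated cover. Origin: centre of its underside, on the bench, z up.
- tray: Shallow open steel tray, empty, fixed to the bench: 216 x 166 mm outside (x, y), 210 x 160 mm inside, rim 18 mm above the bench, floor 3 mm thick (its top is 3 mm above the bench). Origin: centre of its underside, on the bench, z up. The long cover fits in it with the cover's length along the tray's length.
- square_cover: Cover of the neighbouring square fuse box, not to be moved: grey plastic plate 100 x 100 x 5 mm with the same kind of rib, only 45 mm long along its x, seated on two pins on a square black housing 50 mm high. Origin: centre of the plate's underside.
Things that resemble listed ones, but are neither listed nor needed, are in the scene too. What is shaped like the long_cover but green or orange is not meant. Leave any blue look-alike of the long_box alone.

How it is judged:
On the way:
1. the long cover is lifted clear of the pins (its underside more than 20 mm above the housing's rim) (z of long_cover in the frame of long_box above 0.07 m), for 0.1 s.
At the end, for the whole second after the job is handed in: The long cover lies at rest and released in the steel tray, handle up and flat on its floor (tilted less than 3.4 degrees, underside within 6 mm of the floor, its centre within 60 mm of the tray's centre along the tray's x and y), and the square cover is still seated, within 12 mm of where it was (z of long_cover in the frame of tray between -0.002 and 0.009 m and x of long_cover in the frame of tray between -0.06 and 0.06 m and y of long_cover in the frame of tray between -0.06 and 0.06 m and angle between long_cover's own z axis and vertical below 0.06 rad and linear speed of long_cover below 0.02 m/s and angular speed of long_cover below 0.1 rad/s and contact force between the fingers and long_cover below 0.1 N and distance of square_cover from where it was at the start of the episode below 0.012 m); the robot touches nothing.
It fails at once if the long cover is let go while more than 40 mm above the bench over the tray (dropped in) (horizontal distance between long_cover and tray below 0.15 m and z of long_cover in the frame of tray above 0.04 m and contact force between the fingers and long_cover below 0.05 N).
It fails at once if the square box's cover is moved more than 12 mm (distance of square_cover from where it was at the start of the episode above 0.012 m).
It also fails if it takes over 38 s, if anything falls off the work surface, if the arm or the gripper's body presses on something with over 40 N, if the wrist force passes 120 N, or if a joint passes its speed limit or range.

## Working session

There is one attempt and no reset: what is moved stays moved. The work goes in short steps, Python scripts to look and compute and a shell command to move; the robot and the scene stay as the last step left them, time stands still between calls to the robot, and variables do not carry over. Pictures are saved under pics/ and viewed, and the job is handed in when it is done.

```bash
mkdir -p pics
python3 - <<'E'
from cell import *
import cv2,numpy as np
s=observe();print(s['t'],s['tool_pos'],s['eef_rot'],s['finger_gap'],grasp_offset if not callable(grasp_offset) else grasp_offset())
for n in("scene","top"):
    p,d=camera(n);cv2.imwrite(f'pics/{n}0.png',p);np.savez(f'{n}0.npz',p=p,d=d)
    m=camera_model(n);print(n,m)
E
```

```text
0.0 [ 0.14797625 -0.50342866  0.2307127 ] [ 8.00609684e-01 -5.99185843e-01 -4.42155746e-04 -5.14798575e-04] 0.08514701659692571 -0.0187
scene {'fx': 482.5385869679537, 'fy': 482.5385869679537, 'cx': 314.2411783128867, 'cy': 238.91775373296338, 'xyz': array([0.96215884, 0.21393282, 0.98322804]), 'rotation': array([ 0.47020593,  0.836502  , -0.24634291, -0.13596309])}
top {'fx': 500.76380240133847, 'fy': 500.76380240133847, 'cx': 329.2718071598537, 'cy': 247.77767411597344, 'xyz': array([ 0.27361943, -0.11644565,  1.26794355]), 'rotation': array([-0.70186035,  0.7095349 , -0.03915345,  0.04918614])}
```

View pics/scene0.png

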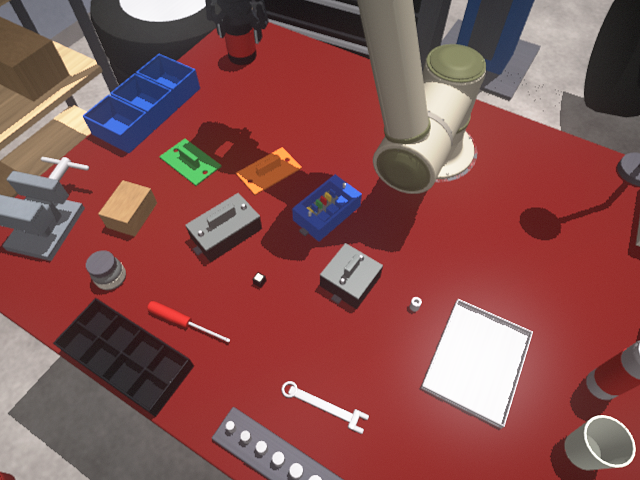

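View pics/top0.png

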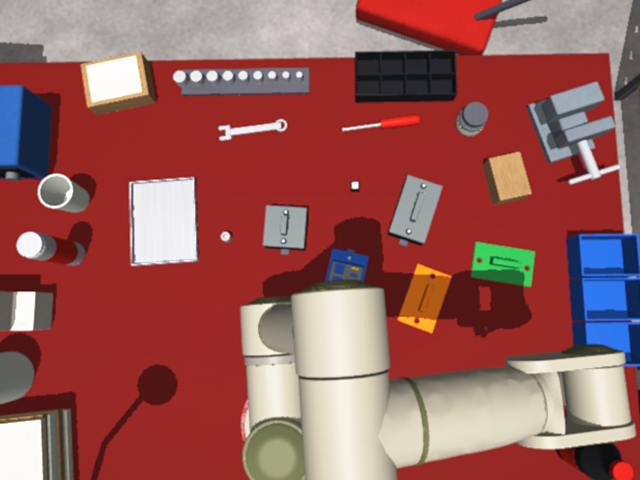

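The long box with its grey cover is at about (415,209) in top and (223,222) in scene. The tray is at (164,221) in top and (478,362) in scene, and the square box is at (285,226) in top. Next I'll enlarge these areas.

Run:
```python
import cv2,numpy as np
def crop(n,x,y,w,h,s):
    p=np.load(f'{n}0.npz')['p'][y:y+h,x:x+w]
    return cv2.resize(p,None,fx=s,fy=s,interpolation=cv2.INTER_CUBIC)
a=crop('top',380,165,70,90,6);b=crop('scene',180,185,90,80,6)
c=np.zeros((540,960,3),np.uint8);c[:540,:420]=a;c[:480,420:960]=b
cv2.imwrite('pics/c1.png',cv2.resize(c,None,fx=800/960,fy=800/960))
a=crop('top',120,165,90,110,4);b=crop('scene',415,290,125,145,3.2)
c=np.zeros((470,770,3),np.uint8);c[:440,:360]=a;c[:b.shape[0],360:360+b.shape[1]]=b
cv2.imwrite('pics/c2.png',c)
```

```text
(no output)
```

View pics/c1.png

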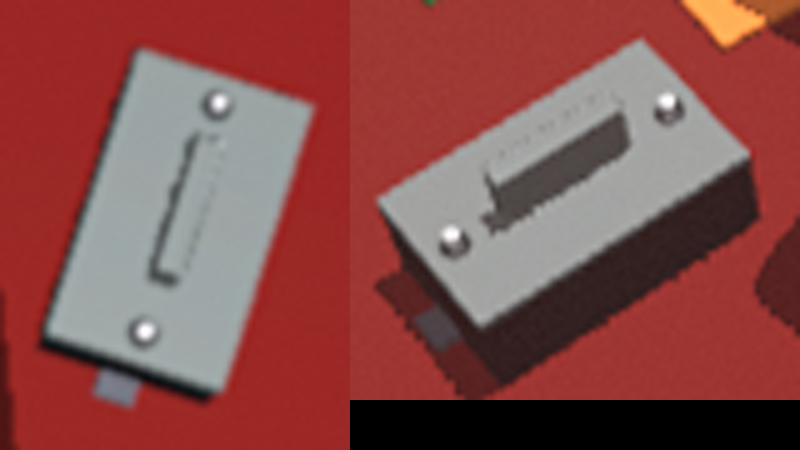

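View pics/c2.png

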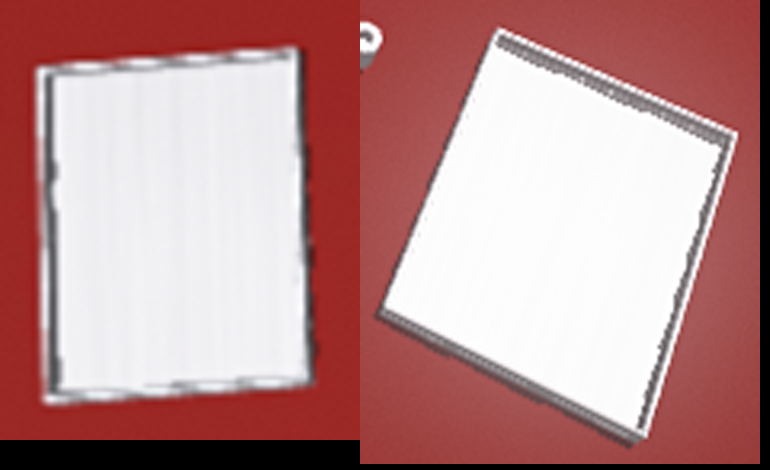

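Triangulating the plate corners, pins and tray rim corners that I read from both crops.

```bash
cat > h.py <<'E'
import numpy as np,cv2
from cell import camera_model
from scipy.spatial.transform import Rotation as R
def P(n):
    m=camera_model(n);r=R.from_quat(m['rotation']).as_matrix().T
    K=np.array([[m['fx'],0,m['cx']],[0,m['fy'],m['cy']],[0,0,1]])
    return K@np.c_[r,-r@m['xyz']]
def tri(a,b):
    X=cv2.triangulatePoints(P('top'),P('scene'),np.float64(a).T,np.float64(b).T);return (X[:3]/X[3]).T
def onz(n,uv,z):
    m=camera_model(n);r=R.from_quat(m['rotation']).as_matrix();uv=np.float64(uv)
    d=np.c_[(uv[:,0]-m['cx'])/m['fx'],(uv[:,1]-m['cy'])/m['fy'],np.ones(len(uv))]@r.T
    return m['xyz']+d*((z-m['xyz'][2])/d[:,2])[:,None]
def cloud(n,d):
    v,u=np.mgrid[:480,:640];m=camera_model(n);r=R.from_quat(m['rotation']).as_matrix()
    c=np.stack([(u-m['cx'])/m['fx']*d,(v-m['cy'])/m['fy']*d,d],-1)
    return c@r.T+m['xyz']
E
python3 - <<'E'
from h import *
np.set_printoptions(precision=4,suppress=True)
t=np.array([[140,48],[315,104],[222,393],[43,338],[218,103],[145,330]])/5+[380,165]-.4
s=(np.array([[480,328],[378,200],[642,38],[750,155],[453,240],[668,105]])-[350,0])/5+[180,185]-.4
X=tri(t,s);print(X);print(X[:4].mean(0),X[4:].mean(0),np.degrees([np.arctan2(*(X[i]-X[j])[[1,0]]) for i,j in((0,3),(1,2),(4,5))]),[np.linalg.norm(X[i]-X[j]) for i,j in((0,3),(1,2),(0,1),(4,5))])
for n,q in(('top',t),('scene',s)):
  Y=onz(n,q[:4],.055);print(n,Y.mean(0),np.degrees([np.arctan2(*(Y[i]-Y[j])[[1,0]]) for i,j in((0,3),(1,2))]))
t=np.array([[38,67],[300,48],[315,383],[45,403]])/4+[120,165]-.4
s=(np.array([[645,437],[378,315],[498,30],[738,133]])-[360,0])/3.2+[415,290]-.4
X=tri(t,s);print('tray');print(X,X.mean(0),np.degrees([np.arctan2(*(X[i]-X[j])[[1,0]]) for i,j in((0,3),(1,2))]),[np.linalg.norm(X[i]-X[j]) for i,j in((0,3),(1,2),(0,1))])
for n,q in(('top',t),('scene',s)):print(n,onz(n,q,.018).mean(0))
for n in('top','scene'):
  d=np.load(n+'0.npz')['d'];C=cloud(n,d)
  m=(abs(C[...,0]-.37)<.25)&(C[...,1]<-.1)&(C[...,1]>-.45)&(C[...,2]<.2)
  r=m&(C[...,2]>.075);q=C[r];lab=cv2.connectedComponents(r.astype(np.uint8))
  for i in range(1,lab[0]):
    q=C[lab[1]==i]
    if len(q)>25:print(n,'comp',len(q),q.mean(0),q.min(0),q.max(0))
E
```

```text
[[ 0.608  -0.2957  0.0524]
 [ 0.5778 -0.3807  0.0529]
 [ 0.4349 -0.3313  0.0517]
 [ 0.464  -0.2456  0.0501]
 [ 0.5786 -0.333   0.057 ]
 [ 0.4653 -0.2933  0.0584]]
[ 0.5212 -0.3133  0.0518] [ 0.5219 -0.3131  0.0577] [-19.1648 -19.0827 -19.3267] [np.float64(0.15252343307240818), np.float64(0.1511880157392335), np.float64(0.09022583087209675), np.float64(0.12008271783335656)]
top [ 0.5209 -0.3133  0.055 ] [-19.6018 -19.4404]
scene [ 0.5225 -0.311   0.055 ] [-19.1975 -18.9669]
tray
[[0.6095 0.4156 0.0162]
 [0.6225 0.2498 0.0053]
 [0.4026 0.2363 0.0091]
 [0.3922 0.4032 0.0144]] [0.5067 0.3262 0.0112] [3.2474 3.5258] [np.float64(0.217650995184644), np.float64(0.22038602431438759), np.float64(0.1666043033865031)]
top [0.5059 0.3227 0.018 ]
scene [0.509  0.3272 0.018 ]
top comp 178 [ 0.5212 -0.3129  0.0854] [ 0.4875 -0.3296  0.0761] [ 0.5553 -0.2964  0.0913]
scene comp 232 [ 0.524  -0.3099  0.0847] [ 0.49   -0.3299  0.075 ] [ 0.5576 -0.2934  0.0915]
```

Measured values:

| Quantity | Value |
|---|---|
| Cover centre | (0.5215, -0.313) |
| Cover yaw | -19.3° |
| Plate top, triangulated | 0.052 to 0.055 |
| Rib top, from both depth views | about 0.087 to 0.091 |
| Tray centre | (0.507, 0.325) |
| Tray yaw | 3.4° |

The sizes match the text. Now I'll move above the cover.

```bash
cat > go.py <<'E'
import sys,numpy as np
from cell import observe
from scipy.spatial.transform import Rotation as R
x,y,z,a=map(float,sys.argv[1:5])
s=observe();M=R.from_quat(s['eef_rot']).as_matrix()
d=M.T@(np.array([x,y,z])-s['tool_pos'])
ang=np.degrees(np.arctan2(M[1,0],M[0,0]));tw=-(a-ang+180)%360-180 if False else -((a-ang+180)%360-180)
print('t',round(s['t'],2),'pos',s['tool_pos'].round(4),'jaw',round(ang,2),'frac',(d/.25).round(3),'twist',round(tw/45,3),'gap',round(s['finger_gap'],4),'tiltz',M[:,2].round(4))
E
python3 -m jog '{"translation":[[-0.02,-0.1,0.01],[-0.06,-0.3,0.04],[-0.1,-0.53,0.08],[-0.14,-0.74,0.11],[-0.154,-0.824,0.12]],"twist":[0,0,0,0,0]}' 0 40
python3 go.py .5215 -.313 .16 -109.25
```

```text
t: 0.72
tool_pos: [0.3367, -0.4069, 0.2005]
eef_rot: [0.801, -0.598, -0.001, -0.0]
wrist_force: [-0.5, 0.0, 0.2]
finger_gap: 0.0427
t 0.72 pos [ 0.3367 -0.4069  0.2005] jaw -73.47 frac [-0.149 -0.815  0.162] twist 0.795 gap 0.0427 tiltz [-4.0e-04  1.4e-03 -1.0e+00]
```

```bash
python3 -m jog '{"translation":[[-0.02,-0.12,0.02],[-0.06,-0.34,0.06],[-0.1,-0.56,0.1],[-0.14,-0.76,0.15],[-0.149,-0.815,0.162]],"twist":[0.12,0.32,0.53,0.72,0.795]}'
python3 -m jog '{"translation":[[0,0,0],[0,0,0]],"twist":[0,0]}'
python3 go.py .5215 -.313 .061 -109.25
python3 - <<'E'
from cell import *
import cv2
for n in("scene","top"):
    p,d=camera(n)
    x,y=(150,130) if n=="scene" else (340,130)
    cv2.imwrite(f'pics/{n}1.png',cv2.resize(p[y:y+150,x:x+200],None,fx=3.5,fy=3.5))
E
```

```text
t: 1.35
tool_pos: [0.5215, -0.3133, 0.1592]
eef_rot: [-0.578, 0.816, 0.001, -0.0]
wrist_force: [-1.1, -0.1, -0.9]
finger_gap: 0.0424
t: 1.6
tool_pos: [0.5191, -0.316, 0.1609]
eef_rot: [-0.578, 0.816, 0.0, -0.0]
wrist_force: [0.2, -0.2, 0.4]
finger_gap: 0.043
t 1.6 pos [ 0.5191 -0.316   0.1609] jaw -109.37 frac [-0.015 -0.005  0.399] twist -0.003 gap 0.043 tiltz [-2.e-04 -0.e+00 -1.e+00]
```

View pics/scene1.png

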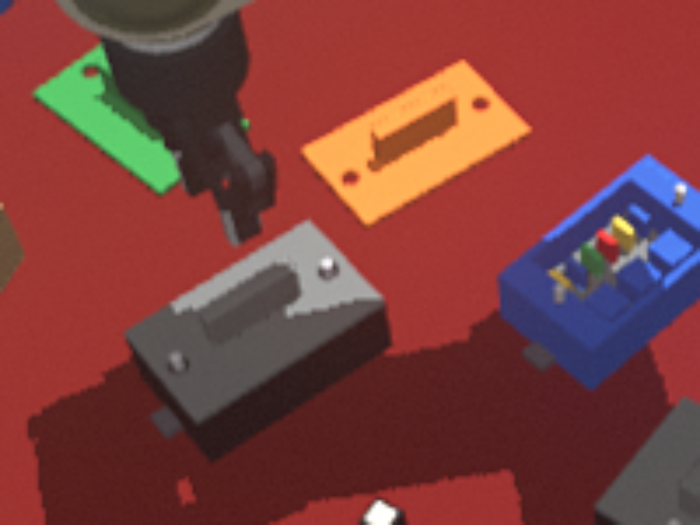

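View pics/top1.png

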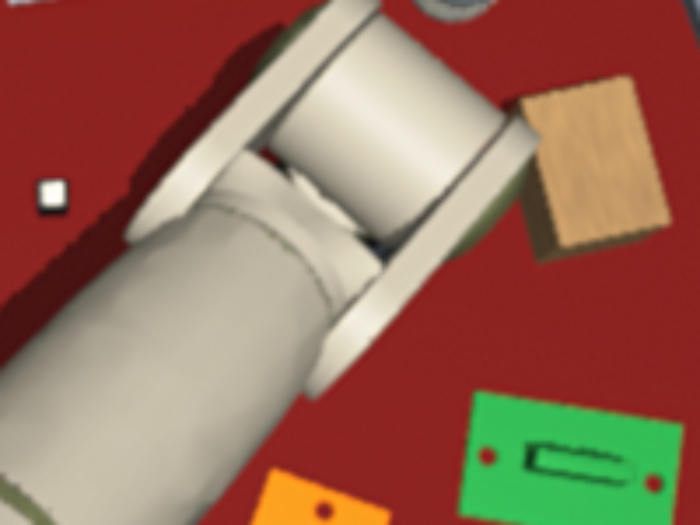

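In the scene crop the gripper hangs above and behind the cover, with its jaws across the rib at about (250,300). In the top view the arm hides the cover. I'll check whether the TCP has settled, then go down.

```bash
python3 -m jog '{"translation":[[-0.01,0,0.05],[-0.01,0,0.12],[-0.01,0,0.17],[-0.01,0,0.2],[-0.01,0,0.2]],"twist":[0,0,0,0,0]}'
for i in 1 2; do python3 -m jog '{"translation":[[0,0,0]],"twist":[0]}';  python3 go.py .5215 -.313 .061 -109.25; done
```

```text
t: 2.33
tool_pos: [0.5205, -0.3131, 0.1102]
eef_rot: [-0.578, 0.816, 0.0, -0.0]
wrist_force: [0.4, -0.4, 0.6]
finger_gap: 0.0422
t: 2.45
tool_pos: [0.5208, -0.3134, 0.1113]
eef_rot: [-0.578, 0.816, -0.0, 0.0]
wrist_force: [0.0, 0.2, -0.1]
finger_gap: 0.0429
t 2.45 pos [ 0.5208 -0.3134  0.1113] jaw -109.4 frac [-0.002 -0.002  0.201] twist -0.003 gap 0.0429 tiltz [ 7.e-04 -6.e-04 -1.e+00]
t: 2.58
tool_pos: [0.5208, -0.3133, 0.1113]
eef_rot: [-0.578, 0.816, -0.0, 0.0]
wrist_force: [-0.2, 0.2, -0.1]
finger_gap: 0.0428
t 2.58 pos [ 0.5208 -0.3133  0.1113] jaw -109.4 frac [-0.002 -0.002  0.201] twist -0.003 gap 0.0428 tiltz [ 7.e-04 -6.e-04 -1.e+00]
```

Settled and on target. I'll take one look from the side before going down the last 50 mm.

```bash
python3 - <<'E'
from cell import *
import cv2
p,d=camera("scene")
cv2.imwrite('pics/scene2.png',cv2.resize(p[130:280,150:350],None,fx=4,fy=4))
E
python3 -m jog '{"translation":[[0,0,0.05],[0,0,0.11],[0,0,0.16],[0,0,0.19],[0,0,0.2]],"twist":[0,0,0,0,0]}'
python3 -m jog '{"translation":[[0,0,0]],"twist":[0]}'
```

```text
t: 3.25
tool_pos: [0.5205, -0.3131, 0.0602]
eef_rot: [-0.578, 0.816, 0.0, -0.0]
wrist_force: [0.3, -0.4, 0.1]
finger_gap: 0.0425
t: 3.38
tool_pos: [0.5207, -0.3133, 0.0609]
eef_rot: [-0.578, 0.816, -0.0, 0.0]
wrist_force: [0.9, 0.2, 0.1]
finger_gap: 0.0426
```

View pics/scene2.png

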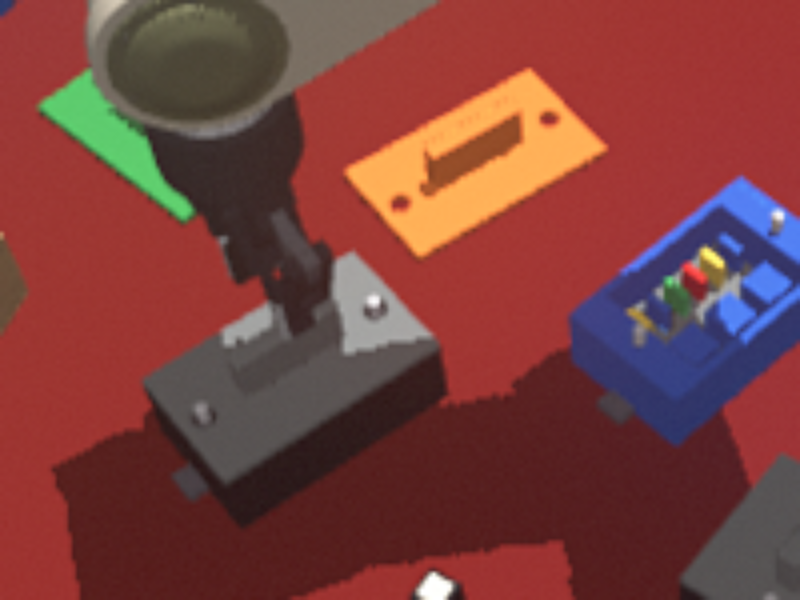

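The fingers are at about (300,320), straddling the rib, and the wrist force is near zero. Now I'll close.

```bash
python3 -m jog '{"translation":[[0,0,0],[0,0,0],[0,0,0],[0,0,0],[0,0,0]],"twist":[0,0,0,0,0]}' 1 60
python3 -m jog '{"translation":[[0,0,0],[0,0,-0.02],[0,0,-0.05],[0,0,-0.08],[0,0,-0.1]],"twist":[0,0,0,0,0]}'
```

```text
t: 4.0
tool_pos: [0.5208, -0.3133, 0.0613]
eef_rot: [-0.578, 0.816, -0.0, 0.0]
wrist_force: [-0.9, 0.7, 5.8]
finger_gap: 0.0132
t: 4.62
tool_pos: [0.5207, -0.3132, 0.0864]
eef_rot: [-0.578, 0.816, -0.0, 0.0]
wrist_force: [-1.0, -0.3, -1.7]
finger_gap: 0.0127
```

Gap is 13 mm on the 14 mm rib, and the load is about 1.3 N, as expected. Continuing the lift.

```bash
python3 -m jog '{"translation":[[0,0,-0.06],[0,0,-0.18],[0,0,-0.32],[0,0,-0.44],[0,0,-0.48]],"twist":[0,0,0,0,0]}'
python3 -m jog '{"translation":[[0,0,0],[0,0,0]],"twist":[0,0]}'
python3 go.py .51 0 .2 -98
python3 - <<'E'
from cell import *
import cv2
p,d=camera("scene")
cv2.imwrite('pics/scene3.png',cv2.resize(p[90:290,130:390],None,fx=3,fy=3))
E
```

```text
t: 5.25
tool_pos: [0.521, -0.3135, 0.2082]
eef_rot: [-0.578, 0.816, -0.002, 0.0]
wrist_force: [-0.2, 0.1, -2.1]
finger_gap: 0.0129
t: 5.5
tool_pos: [0.5202, -0.3129, 0.2044]
eef_rot: [-0.578, 0.816, 0.001, -0.0]
wrist_force: [0.1, -0.4, -1.8]
finger_gap: 0.0129
t 5.5 pos [ 0.5202 -0.3129  0.2044] jaw -109.4 frac [-1.167  0.454  0.02 ] twist -0.253 gap 0.0129 tiltz [-0.0018  0.0016 -1.    ]
```

View pics/scene3.png

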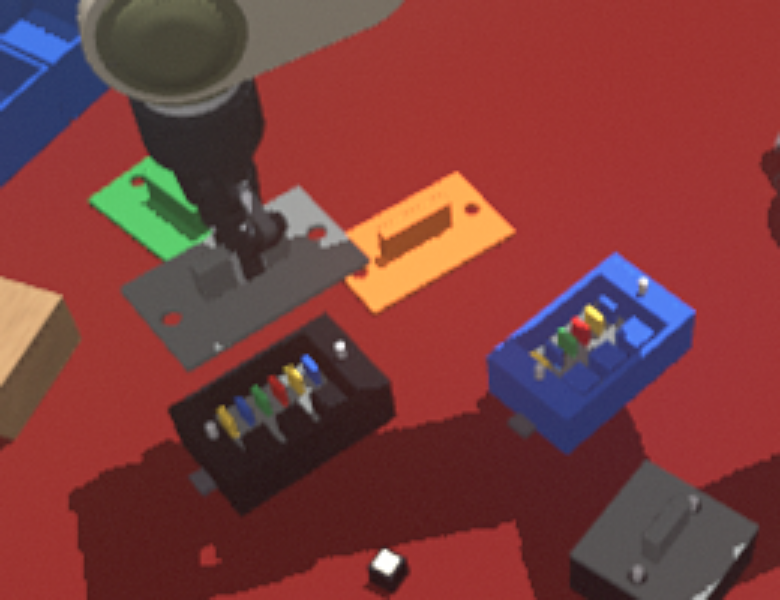

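The cover is off and level at about (245,275), and the open black box with its fuses is at (280,410). Carrying it to the tray.

```bash
python3 -m jog '{"translation":[[-0.08,0.03,0],[-0.26,0.1,0],[-0.46,0.17,0],[-0.64,0.24,0],[-0.796,0.3,0]],"twist":[0,0,0,0,0]}'
python3 -m jog '{"translation":[[-0.16,0.06,0],[-0.32,0.12,0],[-0.48,0.18,0],[-0.64,0.24,0],[-0.796,0.3,0]],"twist":[-0.1,-0.2,-0.3,-0.4,-0.5]}'
python3 go.py .507 .325 .2 -86.6
```

```text
t: 6.18
tool_pos: [0.5155, -0.0987, 0.2051]
eef_rot: [-0.578, 0.816, 0.001, -0.0]
wrist_force: [0.4, -0.5, -1.7]
finger_gap: 0.0131
t: 6.8
tool_pos: [0.5109, 0.1135, 0.2051]
eef_rot: [0.727, -0.687, -0.0, 0.0]
wrist_force: [0.2, -0.5, -1.0]
finger_gap: 0.0127
t 6.8 pos [0.5109 0.1135 0.2051] jaw -86.75 frac [-0.846 -0.033  0.02 ] twist -0.003 gap 0.0127 tiltz [-0.0013 -0.     -1.    ]
```

```bash
python3 -m jog '{"translation":[[-0.16,-0.01,0.02],[-0.36,-0.01,0.06],[-0.56,-0.02,0.12],[-0.75,-0.03,0.18],[-0.846,-0.033,0.22]],"twist":[0,0,0,0,0]}'
python3 -m jog '{"translation":[[0,0,0],[0,0,0],[0,0,0]],"twist":[0,0,0]}'
python3 go.py .507 .325 .013 -86.6
python3 - <<'E'
from cell import *
import cv2
p,d=camera("scene")
cv2.imwrite('pics/scene4.png',cv2.resize(p[230:450,360:620],None,fx=2.7,fy=2.7))
p,d=camera("top")
cv2.imwrite('pics/top4.png',cv2.resize(p[140:300,100:300],None,fx=3,fy=3))
E
```

```text
t: 7.42
tool_pos: [0.5071, 0.3257, 0.1489]
eef_rot: [0.727, -0.687, -0.001, 0.001]
wrist_force: [0.6, -0.8, -1.5]
finger_gap: 0.013
t: 7.8
tool_pos: [0.5085, 0.3228, 0.1512]
eef_rot: [0.726, -0.688, 0.0, -0.0]
wrist_force: [1.2, 0.4, -0.7]
finger_gap: 0.013
t 7.8 pos [0.5085 0.3228 0.1512] jaw -86.97 frac [-0.009  0.006  0.553] twist -0.008 gap 0.013 tiltz [ 5.e-04  1.e-04 -1.e+00]
```

View pics/scene4.png

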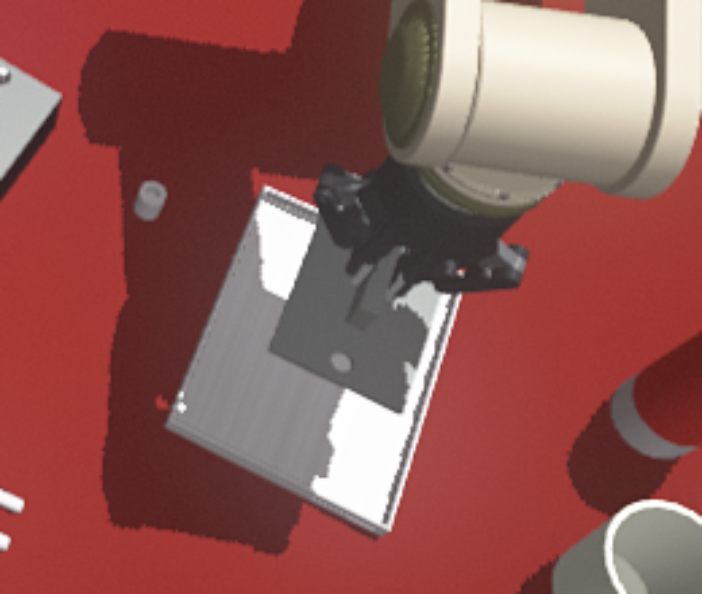

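View pics/top4.png

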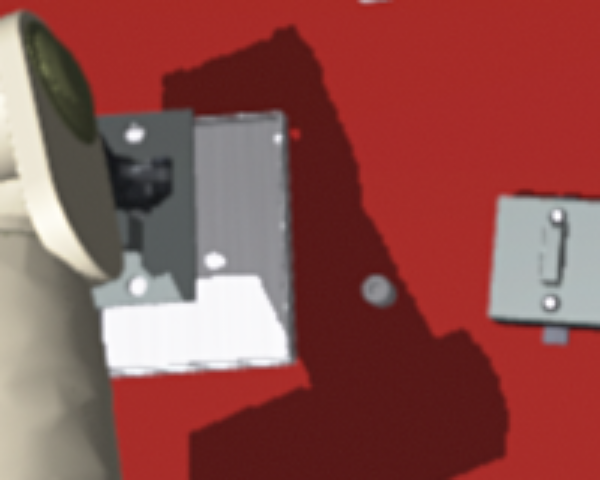

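The cover hangs level over the tray, at about (350,330) in the scene crop, with its edges parallel to the tray's. The sideways shift in the top view fits its height of 0.14 m. Lowering now.

```bash
python3 -m jog '{"translation":[[-0.005,0,0.07],[-0.005,0,0.17],[-0.005,0,0.3],[-0.005,0,0.4],[-0.005,0,0.44]],"twist":[0,0,0,0,0]}'
python3 -m jog '{"translation":[[0,0,0],[0,0,0.02],[0,0,0.04],[0,0,0.05],[0,0,0.06]],"twist":[0,0,0,0,0]}'
python3 -m jog '{"translation":[[0,0,0],[0,0,0]],"twist":[0,0]}'
python3 go.py .507 .325 .013 -86.6
```

```text
t: 8.52
tool_pos: [0.5071, 0.3245, 0.0385]
eef_rot: [0.726, -0.688, -0.001, 0.001]
wrist_force: [-0.1, -0.4, -0.9]
finger_gap: 0.0132
t: 9.15
tool_pos: [0.5081, 0.325, 0.0258]
eef_rot: [0.726, -0.688, 0.0, -0.0]
wrist_force: [-1.3, 0.1, -1.5]
finger_gap: 0.0128
t: 9.4
tool_pos: [0.5081, 0.325, 0.0259]
eef_rot: [0.726, -0.688, 0.0, -0.0]
wrist_force: [0.2, -0.5, -0.4]
finger_gap: 0.0127
t 9.4 pos [0.5081 0.325  0.0259] jaw -86.9 frac [-0.     0.004  0.052] twist -0.007 gap 0.0127 tiltz [ 2.e-04  1.e-04 -1.e+00]
```

```bash
python3 -m jog '{"translation":[[0,0,0.01],[0,0,0.02],[0,0,0.03],[0,0,0.036],[0,0,0.036]],"twist":[0,0,0,0,0]}'
python3 -m jog '{"translation":[[0,0,0.005],[0,0,0.01],[0,0,0.01]],"twist":[0,0,0]}'
python3 -m jog '{"translation":[[0,0,0.004],[0,0,0.004]],"twist":[0,0]}'
```

```text
t: 10.02
tool_pos: [0.508, 0.3249, 0.0167]
eef_rot: [0.726, -0.688, -0.0, 0.0]
wrist_force: [-0.2, 0.6, -1.8]
finger_gap: 0.0131
t: 10.4
tool_pos: [0.5081, 0.325, 0.0144]
eef_rot: [0.726, -0.688, 0.0, -0.0]
wrist_force: [0.0, 0.5, -0.9]
finger_gap: 0.0128
t: 10.65
tool_pos: [0.5081, 0.325, 0.0143]
eef_rot: [0.726, -0.688, 0.0, -0.0]
wrist_force: [-4.0, -1.8, 8.6]
finger_gap: 0.0133
```

Contact: the wrist force jumped to +8.6 N at TCP 0.0143, where the underside should be at 0.003. Releasing and backing off upward.

```bash
python3 -m jog '{"translation":[[0,0,0],[0,0,0],[0,0,0],[0,0,0],[0,0,0]],"twist":[0,0,0,0,0]}' 0
python3 -m jog '{"translation":[[0,0,-0.04],[0,0,-0.12],[0,0,-0.24],[0,0,-0.36],[0,0,-0.48]],"twist":[0,0,0,0,0]}'
python3 -m jog '{"translation":[[0.1,0.1,-0.1],[0.3,0.25,-0.15],[0.5,0.4,-0.2],[0.7,0.5,-0.2],[0.9,0.6,-0.2]],"twist":[0,0,0,0,0]}'
python3 -m jog '{"translation":[[0,0,0],[0,0,0]],"twist":[0,0]}'
python3 - <<'E'
from h import *
from cell import *
for n in("scene","top"):
    p,d=camera(n);np.savez(f'{n}5.npz',p=p,d=d)
    q=p[230:450,360:620] if n=='scene' else p[140:300,100:300]
    cv2.imwrite(f'pics/{n}5.png',cv2.resize(q,None,fx=3,fy=3))
E
```

```text
t: 11.28
tool_pos: [0.5081, 0.325, 0.0132]
eef_rot: [0.726, -0.688, -0.0, 0.0]
wrist_force: [-0.4, -0.7, 0.5]
finger_gap: 0.0424
t: 11.9
tool_pos: [0.508, 0.325, 0.1351]
eef_rot: [0.726, -0.688, 0.0, -0.0]
wrist_force: [-0.3, -0.6, 0.4]
finger_gap: 0.0423
t: 12.52
tool_pos: [0.3695, 0.0909, 0.1841]
eef_rot: [0.726, -0.687, 0.001, -0.001]
wrist_force: [0.5, -1.2, 0.4]
finger_gap: 0.0427
t: 12.78
tool_pos: [0.3709, 0.0924, 0.1839]
eef_rot: [0.726, -0.688, 0.0, -0.001]
wrist_force: [0.5, 0.3, -0.2]
finger_gap: 0.0427
```

View pics/scene5.png

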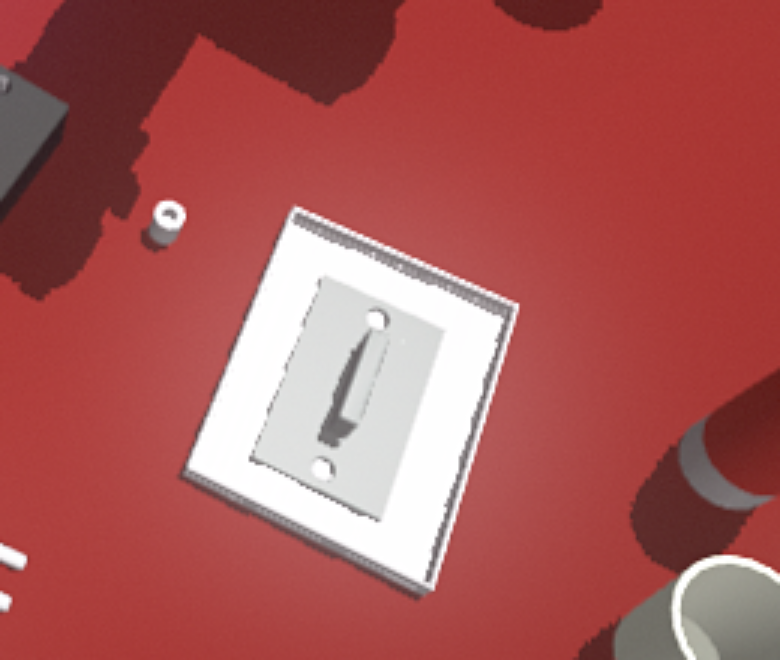

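View pics/top5.png

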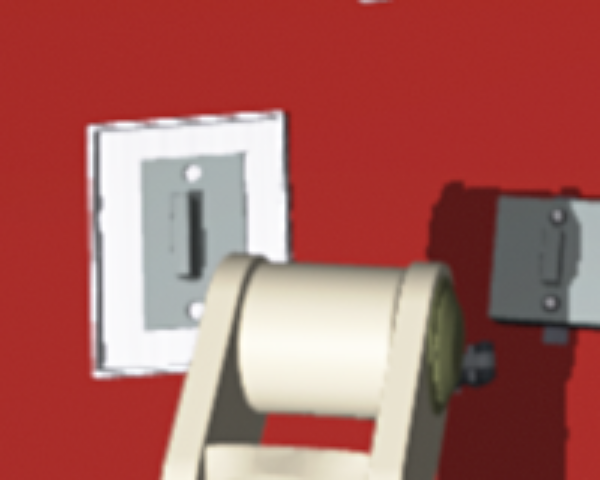

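The cover lies centred and square in the tray, rib up, at about (350,400) in the scene crop. The square cover is unmoved at (545,260) in the top crop. I'll check flatness numerically from the saved depth.

Run:
```python
from h import *
C=cloud('scene',np.load('scene5.npz')['d'])
t=np.radians(3.4);dx,dy=C[...,0]-.508,C[...,1]-.326
a=dx*np.cos(t)+dy*np.sin(t);b=-dx*np.sin(t)+dy*np.cos(t)
m=(abs(a)<.07)&(abs(b)<.04)&((abs(b)>.02))&(C[...,2]<.03)
q=C[m];A=np.c_[q[:,:2]-[.508,.326],np.ones(len(q))];s=np.linalg.lstsq(A,q[:,2],rcond=None)[0]
print('plate top z',s[2],'tilt',np.degrees(np.hypot(*s[:2])),len(q))
f=C[((abs(b)>.055)&(abs(b)<.07)&(abs(a)<.08))];print('floor',np.median(f[:,2]))
uv=np.array([[377,319],[322,469]])/3+[360,230];print('holes mean',onz('scene',uv,.008).mean(0))
for n,x0,x1,y0,y1 in(('top',260,282,200,245),):
  print('square px diff',np.abs(np.load('top0.npz')['d'][y0:y1,x0:x1]-np.load('top5.npz')['d'][y0:y1,x0:x1]).mean())
```

```text
plate top z 0.008814306856583912 tilt 0.15105602600040807 1281
floor 0.003872200611363452
holes mean [0.51098898 0.32678048 0.008     ]
square px diff 0.01282076
```

Flat, and on the floor. The mean difference for the square cover is larger than I expected, so I'll look at it more closely.

Run:
```python
from h import *
a,b=np.load('top0.npz'),np.load('top5.npz')
D=np.abs(a['d']-b['d'])[195:260,258:315]
print(np.median(D),(D>.005).mean(),D.max())
print((a['d']==0)[195:260,258:315].sum(),(b['d']==0)[195:260,258:315].sum())
for z in(a,b):
  C=cloud('top',z['d'])[195:260,255:320];m=(C[...,2]>.04)&(C[...,2]<.1);q=C[m];print(m.sum(),np.median(q,0),q.min(0),q.max(0))
i=np.hstack([z['p'][190:260,250:325] for z in(a,b)]);cv2.imwrite('pics/sq.png',cv2.resize(i,None,fx=5,fy=5))
```

```text
0.0023851395 0.17327935222672064 1.3006103
10 17
1666 [0.47935795 0.00750098 0.0541849 ] [ 0.42801162 -0.04350798  0.04013128] [0.53566975 0.06250093 0.09165235]
1662 [0.47939883 0.00750069 0.05415731] [ 0.42811389 -0.04353286  0.04091547] [0.53535438 0.06302692 0.09071781]
```

View pics/sq.png

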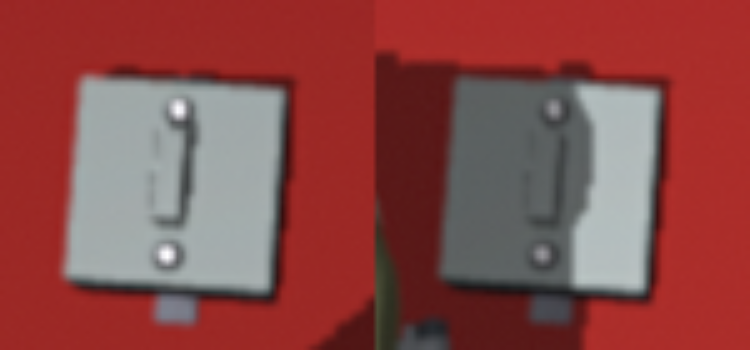

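The two crops show the square cover in the same place, at about (175,185) in each. The medians agree within 0.1 mm, so the mean came from missing pixels and noise. Handing in.

```bash
python3 -c "
from cell import *
print(observe()['t']);print(finish_job())"
```

```text
12.875
the job is handed in; nothing more can be done
None
```

I lifted the long grey cover by its rib, straight up off the pins. I carried it level to the steel tray, lowered it until the wrist force showed contact (8.6 N), then opened the gripper, backed off clear and handed in at 12.9 s of the 38 s allowed.

- **Cover in the tray:** it lies rib up with its plate top at 8.8 mm (8 mm expected), tilted 0.15°, its centre within about 5 mm of the tray's.
- **Square cover:** it has not moved; its median position changed by less than 0.1 mm. A first raw depth comparison gave 13 mm on average, which I put down to missing and noisy depth pixels.
- **Measuring disagreement:** triangulated tray-rim heights came out low, at 5–16 mm instead of 18 mm, and the two views put the tray centre about 5 mm apart. Both were well within the 60 mm allowed.

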